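# Free the seized transport lock and load the slide scanner

### The job

The slide scanner's loading tray is still held by its transport lock, and the lock knob has seized: grip it firmly, break it loose with a short anticlockwise twist (seen from above), then keep turning it freely until its red lock arm comes to rest against the brass stop pin, pressed lightly but never forced. Then push the slide tray by its upright white tab straight into the scanner until you feel it seat on the inner stop, without ramming it, and let go. Do not push on the tray before the lock is open, and leave the other things on the desk alone.

Things in the scene. Friction and masses are not known exactly. Their poses are not given: they have to be found in the camera images.
- loader: Aluminium base plate of the loading track, 320 x 250 x 15 mm, fixed to the desk. Origin on the desk, at y mid-width; its x axis points along the track into the scanner, z up. The plate spans x -190 to +130 mm. The cream scanner housing (190 mm tall) begins at x = +130 mm and spans y -210 to +140 mm.
- knob_grip (a point): Centre of the lock knob's black bar grip, on its axis, 76 mm above the desk; turns with it. Bar: 46 mm along this point's y axis, 16 mm thick along its x, 58 to 94 mm above the desk; round collar of 44 mm diameter below it. Seized: about 0.5 N m, in jerks, over the first 0.1 to 0.35 rad, and it springs ahead as it lets go (grip firmly, 40 N or more), then turns freely (0.03 N m) and stays where left.
- lock_knob (a joint): Angle of the lock knob, rad; about 0 at the start (locked), growing as it is turned anticlockwise seen from above. The arm meets the stop pin somewhere between 1.8 and 2.35 rad (depends on where the pin is set), so it takes at least two grasps.
- lock_arm: Red flat lock arm fixed under the knob, 60 mm long from the knob axis, 12 mm wide, 10 mm thick (36 to 46 mm above the desk). Origin on the knob axis; it points along its own -y axis (parallel to the knob's bar). At the start it points across the track and blocks the orange lug on the tray.
- stop_pin: Upright brass pin, 10 mm diameter, top 46 mm above the desk, origin on its axis at its foot. Its place differs from run to run. The lock is fully open when the arm's side touches it, the pin's axis 11 mm from the arm's centre line, 36 to 50 mm from the knob axis. A light press is right (3 to 10 N there, 0.12 to 0.4 N m on the knob); over 20 N is forcing it.
- carriage (a joint): Travel of the slide carriage along the track into the scanner, m; 0 to 0.02 at the start. Up to 0.035 it is clear of the lock arm; it meets the inner stop at 0.11. Sliding it takes about 2 N.
- tray: The slide tray on the carriage (dark plate 215 x 86 mm carrying four glass slides, a white upright tab and an orange lug on its knob side). Its x axis is the direction of travel.
- push_face (a point): Centre of the outer (rear) face of the tray's upright white tab, 58 mm above the desk. The tab is 55 mm wide, 12 mm thick along the travel, and its top is 81 mm above the desk; the plate top is 35 mm above the desk and reaches 4 mm behind the tab's rear face. Push this face along the tray's +x.
- buffer: The inner stop: a black rubber buffer on a spring inside the scanner's mouth, hidden from above; it gives about 1 mm for 6 N. Origin at the middle of the face that the tray's front edge meets, 30 mm above the desk; it faces the loader's -x. The tray is home when pressed on it: 3 to 10 N is right, over 20 N is ramming it.
- slide_box: Blue slide box 85 x 175 x 35 mm, a bystander.
- oil_bottle: Small amber oil bottle, 28 mm diameter, 60 mm tall, a bystander.
- dish: Clear shallow dish, 90 mm diameter, 16 mm tall, a bystander.
- stain_jar: Glass jar with white cap, 52 mm diameter, 75 mm tall, a bystander.
- objective: Steel microscope objective standing on its thread, 29 mm diameter, 48 mm tall, a bystander.
- notebook: Dark blue closed notebook 150 x 210 x 16 mm, a bystander.
- mug: White mug, 80 mm diameter, 95 mm tall, a bystander.

How it is judged:
On the way, in this order (a step that is already met when the one before it is completed fails the run):
1. the seized knob is broken loose, the tray still behind the lock (value of joint lock_knob above 0.6 rad and value of joint carriage below 0.04 m), for 0.1 s.
2. the lock arm is pressed lightly against the stop pin, the tray still in its starting range (x of stop_pin in the frame of lock_arm below 0.0135 m and contact force between lock_arm and stop_pin above 2.5 N and value of joint carriage below 0.04 m), for 0.1 s.
3. the tray is pressed onto the inner stop (contact force between tray and buffer above 2 N and value of joint carriage above 0.107 m), for 0.1 s.
At the end, for the whole second after the job is handed in: The tray is home within 3 mm of the inner stop and at rest, and the lock arm is still open within 3.5 mm of the stop pin; both were pressed home by contact on the way (value of joint carriage above 0.107 m and x of stop_pin in the frame of lock_arm below 0.0145 m and value of joint lock_knob above 1.5 rad and linear speed of tray below 0.01 m/s); the robot touches nothing.
It fails at once if the lock arm is forced against the stop pin (over 20 N) (contact force between lock_arm and stop_pin above 20 N).
It fails at once if the tray is rammed onto the inner stop (over 20 N) (contact force between tray and buffer above 20 N).
It fails at once if the tray is pushed against the closed lock arm (over 10 N) (contact force between tray and lock_arm above 10 N).
It fails at once if a bystander is shifted by more than 20 mm (distance of any of slide_box, oil_bottle, dish, stain_jar, objective, notebook, mug from where it was at the start of the episode above 0.02 m).
It also fails if it takes over 69 s, if anything falls off the work surface, if the arm or the gripper's body presses on something with over 40 N, if the wrist force passes 120 N, or if a joint passes its speed limit or range.

### The arm

A 6-joint arm with a two-finger parallel gripper is mounted at the origin on the work surface. World frame = base frame: x ahead of the robot, y to its left, z up, the work surface at z = 0. Lengths are in m, angles in rad, forces in N, time in s.
With the tool pointing down it reaches from about 0.35 to 0.875 m from the base axis. Payload 15.5 kg.
Tool frame: the origin (TCP) lies midway between the tips of the shut fingers; the grasp point (between the pads) lies 19 mm behind it; z points along the fingers, y is the line along which they close (so a half turn about z gives the same grasp; the last joint's range is limited). The gripper opens to 85 mm and grips with 20 to 120 N. Pads are 22 mm wide; open, the fingers measure 114 mm over their backs; the gripper's body (76 mm by 85 mm) begins 54 mm behind the grasp point. The pads swing forward as they close: fully open they stand 13 mm farther back than shut.
Start: joints at [-1.248, 0.494, 1.345, -0, 1.302, -0.096], TCP at [0.254, -0.571, 0.231] pointing down, gripper open.
Joint ranges: [-2.91, 2.91], [-0.82, 2.16], [0.22, 2.67], [-1.22, 4.37], [0.12, 2.79], [-3.08, 3.08]. Speed limits (rad/s): [1.89, 1.89, 2.57, 3.01, 3.01, 3.01].

### API

Orientations are given as a unit quaternion [x, y, z, w].
In Python, from workcell import get_state, read_camera, get_calibration, finish_job, regions_of gives the robot as it stands.
- The arm moves only by the tool apply_moves, never from a script. Its argument "moves" is a list of rows, each an object of numbers: "dx", "dy", "dz": the shift along the tool's x, y, z in m; "ax", "ay", "az": the turn, a rotation vector about the tool's x, y, z in rad; "hand": the closure, from 0 (fully open) to 1 (shut). In form: [{"dx": .., "dy": .., "dz": .., "ax": .., "ay": .., "az": .., "hand": ..}, ...]. A call has 1 to 12 rows; each row is the pose to reach, as a shift and turn from the pose commanded when the call began, along the tool's axes at that moment; what a row does not reach only later rows make up. A row lasts 1/10 s, in which the tool goes at most 50 mm and 8.59 degrees, less where a joint would pass 70% of its speed; a pose out of reach is approached as far as the arm can. A call with a gripper value outside its range is refused whole. The fingers move at their own pace and stop on an object; "squeeze" is the grip in N (left out, the last holds). Time passes only in rows, so rows that repeat a pose let the fingers close. It gives the time, the measured TCP pose, the force, the opening and the grip force at its end, in the units of the state.
- get_state(): the state, without advancing time (a new reading comes with each control period).
- read_camera(name): name is "scene" or "top" or "wrist"; returns (picture, depth): 400x640x3 uint8, red, green, blue; 400x640 float32, m along the optical axis (not along the pixel's ray), 0 where there is no reading.
- get_calibration(name): a dict with "fx", "fy", "cx", "cy" (pixels), "k1" (the pictures are not rectified: a ray, as slopes to the right and down, at radius r is drawn at 1 + k1 r^2 times it, then the intrinsics apply), "R" (3x3) and "t" (3): a world point X has camera coordinates R X + t. Camera axes: x right, y down, z forward; pixel columns grow to the right and rows downward; lengths in m; the calibration is good to about 2 mm. A picture is of the moment at which its call begins: read the wrist's pose just before it. get_calibration takes no time and is no camera call; for the wrist camera it gives the pose at the moment of the call.
- finish_job(): hands the job in; it is judged then, once.
Trained networks look in the newest picture that a camera, given by its name, has taken for a name from the list of things; names that differ only in an ending like _2 or _b are one class to them, and where a whole thing is asked for, a point or a joint stands for the part that bears it (a point fixed in the world has none). Each returns a list of dicts, best first, with "score" (0 to 1); they miss things now and then, are a little off and sometimes report something else, mostly with a low value. They report only what shows in the picture. A call takes as long as a camera call.
- regions_of(camera, thing): "mask" (400x640 bool, what is visible of it) and "bbox" ([left, top, right, bottom] in pixels, round what is visible of it).
The state is a dict: "clock": time; "joint_positions": joint angles; "joint_vel": joint speeds; "tau": joint torques, N m; "position": TCP position; "ee_rot": TCP orientation; "wrist_force": force on the tool from outside, world axes, zero at the start; "ft_torque": the same for the moment, N m; "width": finger opening in m; "grip_force": force on a finger pad.
Only numpy, scipy, OpenCV 4.12 (cv2) and the standard library are available. Lean on these libraries where they do the work, as an engineer would, in place of code of your own. Each camera call takes 0.05 s, during which the arm holds its last target. There are 200 camera calls.

## Working session

There is one attempt and no reset: what is moved stays moved. The work goes in short steps, Python scripts to look and compute and a tool call to move; the robot and the scene stay as the last step left them, time stands still between calls to the robot, and variables do not carry over. Pictures are saved under pics/ and viewed, at most 10 in all, crops included, and the job is handed in when it is done.

Besides the shell and the picture viewer there is one more tool, called after "Call:" by a JSON object that holds its "fn" and its "kwargs", one argument or row to a line. apply_moves: Moves the arm, as the interface text tells. Its arguments: {"type":"object","properties":{"moves":{"type":"array"},"squeeze":{"type":"number"}},"required":["moves"]}

```bash
mkdir -p pics; cat > h.py <<'E'
import numpy as np,cv2
from workcell import *
def proj(c,X):
    p=c['R']@np.array(X,float)+np.array(c['t']);s=p[:2]/p[2];s=s*(1+c['k1']*(s@s));return s[0]*c['fx']+c['cx'],s[1]*c['fy']+c['cy']
def rays(c,u,v):
    d=np.stack([(np.asarray(u,float)-c['cx'])/c['fx'],(np.asarray(v,float)-c['cy'])/c['fy']],-1);s=d.copy()
    for _ in range(10): s=d/(1+c['k1']*(s**2).sum(-1,keepdims=True))
    return s
def pts(c,depth,mask):
    v,u=np.nonzero(mask&(depth>0));s=rays(c,u,v);z=depth[v,u][:,None]
    P=np.hstack([s*z,z]);return (P-np.array(c['t']))@np.array(c['R']),u,v
def onplane(c,u,v,z):
    s=rays(c,u,v);R=np.array(c['R']);d=np.append(s,1)@R;o=-np.array(c['t'])@R
    return o+d*(z-o[2])/d[2]
E
python3 - <<'E'
from h import *
for n in ['top','scene']:
    im,d=read_camera(n);c=get_calibration(n)
    cv2.imwrite(f'pics/{n}0.png',im[...,::-1])
    for t in ['knob_grip','lock_arm','stop_pin','tray','push_face','loader','slide_box','oil_bottle','stain_jar','mug','objective','dish','notebook']:
        for r in regions_of(n,t)[:2]:
            P,u,v=pts(c,d,r['mask'])
            if len(P): print(n,t,round(r['score'],2),r['bbox'],len(P),np.median(P,0).round(3),np.percentile(P,2,0).round(3),np.percentile(P,98,0).round(3))
print(get_state())
E
```

```text
top knob_grip 0.57 [217.3, 227.0, 233.5, 261.6] 365 [0.449 0.043 0.06 ] [0.423 0.03  0.033] [0.499 0.069 0.095]
top lock_arm 0.88 [217.8, 228.7, 236.4, 261.3] 365 [0.447 0.042 0.061] [0.421 0.029 0.035] [0.494 0.069 0.095]
top lock_arm 0.47 [322.6, 219.7, 342.2, 241.8] 316 [ 0.503 -0.209  0.074] [ 0.482 -0.231  0.044] [ 0.525 -0.188  0.078]
top stop_pin 0.62 [210.7, 262.1, 223.4, 270.4] 33 [0.411 0.077 0.029] [0.403 0.074 0.015] [0.416 0.084 0.048]
top stop_pin 0.4 [216.5, 226.4, 235.9, 261.0] 379 [0.451 0.043 0.058] [0.423 0.029 0.016] [0.499 0.069 0.095]
top tray 0.96 [198.4, 184.8, 285.1, 235.3] 2841 [0.563 0.021 0.035] [ 0.51  -0.078  0.031] [0.608 0.127 0.08 ]
top tray 0.7 [384.5, 272.2, 431.1, 309.3] 1256 [ 0.36  -0.415  0.034] [ 0.33  -0.445  0.002] [ 0.404 -0.345  0.096]
top push_face 0.59 [196.1, 183.2, 285.2, 236.1] 2953 [0.564 0.023 0.035] [ 0.513 -0.079  0.015] [0.61  0.129 0.08 ]
top loader 0.94 [180.1, 177.3, 311.7, 281.6] 11466 [0.507 0.011 0.016] [ 0.391 -0.136  0.011] [0.629 0.165 0.079]
top slide_box 0.63 [199.2, 127.3, 268.4, 168.4] 2267 [0.716 0.048 0.034] [ 0.674
[... 3117 characters left out ...]
ositions': array([-1.24851618e+00,  4.93584579e-01,  1.34547685e+00,  1.92259833e-05,
        1.30247008e+00, -9.55122949e-02]), 'joint_vel': array([-2.61957324e-06, -1.72631220e-04,  1.43997009e-03, -2.78081157e-04,
       -5.97331806e-04,  5.85132060e-04]), 'tau': array([ 2.55420982e-04, -8.82028413e+01, -3.84260702e+01, -2.56843150e-04,
        1.02318361e-03, -3.49267589e-05]), 'position': array([ 0.25359938, -0.57126478,  0.23129442]), 'ee_rot': array([9.78260941e-01, 2.07377749e-01, 1.26684087e-05, 2.93260775e-05]), 'wrist_force': array([ 0.02409506, -1.01809163, -0.09331438]), 'ft_torque': array([-0.02147491,  0.04082313,  0.02496431]), 'grip_force': 0.0, 'width': 0.08548300920015747}
```

```bash
python3 - <<'E'
import cv2
a=cv2.imread('pics/top0.png')[110:310,150:370];b=cv2.imread('pics/scene0.png')[110:290,270:490]
cv2.imwrite('pics/ab.png',cv2.resize(a,None,fx=3,fy=3,interpolation=2)[:600]);cv2.imwrite('pics/b.png',cv2.imread('pics/scene0.png'))
E
```

```text
(no output)
```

View pics/ab.png

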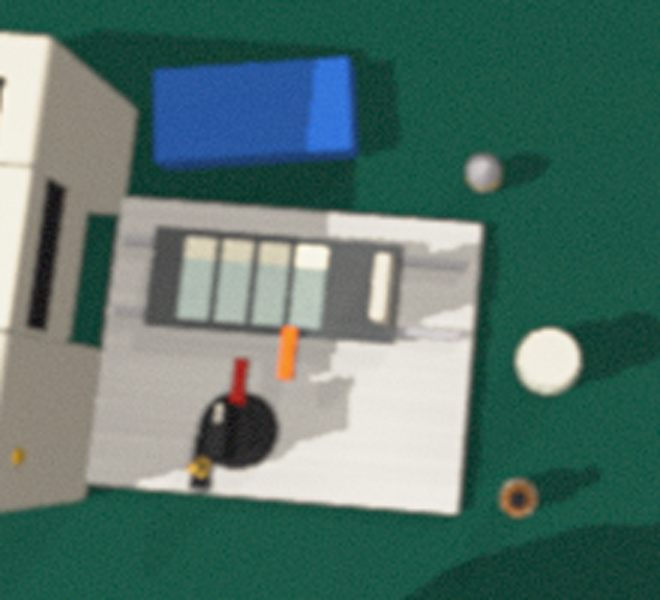

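View pics/b.png

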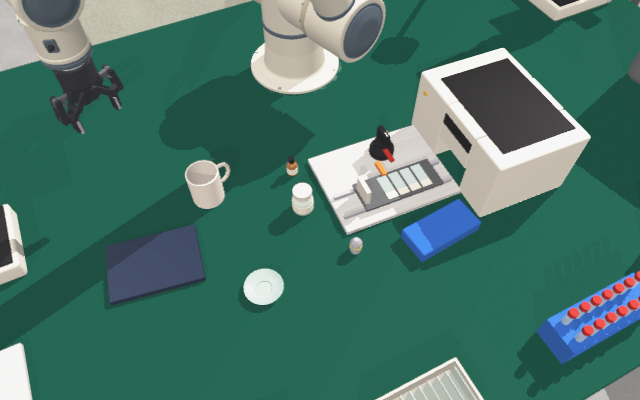

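Both views agree. The scanner is on the left (+y) and the track runs along about +y. In the enlarged crop the knob is at (237,430), the red arm points up at the orange lug (287,352), the brass pin is at (200,467) and the white tab at (381,288).

```bash
python3 - <<'E'
from h import *
im,d=read_camera('top');c=get_calibration('top')
for t,lo,hi in [('loader',.008,.024),('tray',.03,.042)]:
    P,u,v=pts(c,d,regions_of('top',t)[0]['mask']);Q=P[(P[:,2]>lo)&(P[:,2]<hi)]
    print(t,cv2.minAreaRect(Q[:,:2].astype(np.float32)*1000))
s=get_state()
from scipy.spatial.transform import Rotation as R
T=R.from_quat(s['ee_rot']).as_matrix();print(T.round(3),T.T@(np.array([.45,.02,.27])-s['position']))
c=get_calibration('wrist');C=-np.array(c['R']).T@np.array(c['t']);print('cam in tool',T.T@(C-s['position']),(np.array(c['R'])@T).round(2),c['fx'])
E
```

```text
loader ((510.38995361328125, 15.621673583984375), (319.1318359375, 250.17770385742188), 86.83789825439453)
tray ((548.8150634765625, 25.86663818359375), (213.41644287109375, 120.94054412841797), 86.61930084228516)
[[ 0.914  0.406  0.   ]
 [ 0.406 -0.914  0.   ]
 [ 0.    -0.    -1.   ]] [ 0.41939539 -0.46069377 -0.03872528]
cam in tool [ 0.07776276  0.00061728 -0.14189543] [[-0.    1.   -0.  ]
 [-0.95 -0.   -0.3 ]
 [-0.3   0.    0.95]] 353.0990680354137
```

Call:
{"fn": "apply_moves", "kwargs": {
  "moves": [
    {"dx":0.374,"dy":-0.459,"dz":-0.02,"az":0.474,"hand":0},
    {"dx":0.374,"dy":-0.459,"dz":-0.02,"az":0.474,"hand":0},
    {"dx":0.374,"dy":-0.459,"dz":-0.02,"az":0.474,"hand":0},
    {"dx":0.374,"dy":-0.459,"dz":-0.02,"az":0.474,"hand":0},
    {"dx":0.374,"dy":-0.459,"dz":-0.02,"az":0.474,"hand":0},
    {"dx":0.374,"dy":-0.459,"dz":-0.02,"az":0.474,"hand":0},
    {"dx":0.374,"dy":-0.459,"dz":-0.02,"az":0.474,"hand":0},
    {"dx":0.374,"dy":-0.459,"dz":-0.02,"az":0.474,"hand":0},
    {"dx":0.374,"dy":-0.459,"dz":-0.02,"az":0.474,"hand":0},
    {"dx":0.374,"dy":-0.459,"dz":-0.02,"az":0.474,"hand":0},
    {"dx":0.374,"dy":-0.459,"dz":-0.02,"az":0.474,"hand":0},
    {"dx":0.374,"dy":-0.459,"dz":-0.02,"az":0.474,"hand":0}
  ]
}}

```text
invalid input at $.moves[0]: expected keys dx, dy, dz, ax, ay, az, hand
```

Call:
{"fn": "apply_moves", "kwargs": {
  "moves": [
    {"dx":0,"hand":0},
    {"dx":0,"hand":0}
  ]
}}

```text
invalid input at $.moves[0]: expected keys dx, dy, dz, ax, ay, az, hand
```

Call:
{"fn": "apply_moves", "kwargs": {
  "moves": [
    {"dx":0.374,"dy":-0.459,"dz":-0.02,"ax":0,"ay":0,"az":0.474,"hand":0},
    {"dx":0.374,"dy":-0.459,"dz":-0.02,"ax":0,"ay":0,"az":0.474,"hand":0},
    {"dx":0.374,"dy":-0.459,"dz":-0.02,"ax":0,"ay":0,"az":0.474,"hand":0},
    {"dx":0.374,"dy":-0.459,"dz":-0.02,"ax":0,"ay":0,"az":0.474,"hand":0},
    {"dx":0.374,"dy":-0.459,"dz":-0.02,"ax":0,"ay":0,"az":0.474,"hand":0},
    {"dx":0.374,"dy":-0.459,"dz":-0.02,"ax":0,"ay":0,"az":0.474,"hand":0},
    {"dx":0.374,"dy":-0.459,"dz":-0.02,"ax":0,"ay":0,"az":0.474,"hand":0},
    {"dx":0.374,"dy":-0.459,"dz":-0.02,"ax":0,"ay":0,"az":0.474,"hand":0},
    {"dx":0.374,"dy":-0.459,"dz":-0.02,"ax":0,"ay":0,"az":0.474,"hand":0},
    {"dx":0.374,"dy":-0.459,"dz":-0.02,"ax":0,"ay":0,"az":0.474,"hand":0},
    {"dx":0.374,"dy":-0.459,"dz":-0.02,"ax":0,"ay":0,"az":0.474,"hand":0},
    {"dx":0.374,"dy":-0.459,"dz":-0.02,"ax":0,"ay":0,"az":0.474,"hand":0}
  ]
}}

```text
clock: 2.75
position: [0.4094, 0.0024, 0.2517]
ee_rot: [1.0, -0.028, 0.0, -0.0]
wrist_force: [0.8, -0.8, -0.3]
width: 0.0853
grip_force: 0.0
```

```bash
python3 - <<'E'
from h import *
c=get_calibration('wrist');im,d=read_camera('wrist')
cv2.imwrite('pics/w0.png',im[...,::-1]);np.savez('w0.npz',im=im,d=d,R=c['R'],t=c['t'])
for t in ['knob_grip','lock_arm','stop_pin','tray','push_face']:
    for r in regions_of('wrist',t)[:2]:
        P,u,v=pts(c,d,r['mask'])
        if len(P): print(t,round(r['score'],2),r['bbox'],len(P),np.median(P,0).round(3),np.percentile(P,2,0).round(3),np.percentile(P,98,0).round(3))
P,u,v=pts(c,d,np.ones(d.shape,bool))
def rect(n,m):
    Q=P[m]; print(n,len(Q),Q.mean(0).round(4), cv2.minAreaRect(Q[:,:2].astype(np.float32)*1000) if len(Q)>5 else '')
near=np.hypot(P[:,0]-.45,P[:,1]-.043)<.07
rect('bar top',near&(P[:,2]>.088)&(P[:,2]<.1))
hsv=cv2.cvtColor(im,cv2.COLOR_RGB2HSV)[v,u]
red=((hsv[:,0]<6)|(hsv[:,0]>172))&(hsv[:,1]>150)&(hsv[:,2]>60)
rect('red',near&red&(P[:,2]>.03)&(P[:,2]<.055))
rect('tab top',(P[:,2]>.076)&(P[:,2]<.086)&(abs(P[:,0]-.56)<.06)&(abs(P[:,1]+.06)<.06))
rect('trayplate',(P[:,2]>.031)&(P[:,2]<.042)&(abs(P[:,0]-.56)<.07))
E
```

```text
knob_grip 0.68 [244.0, 78.7, 289.0, 180.4] 2524 [0.45  0.046 0.058] [0.423 0.031 0.033] [0.499 0.069 0.095]
lock_arm 0.9 [243.7, 78.5, 288.1, 176.9] 2433 [0.449 0.046 0.061] [0.423 0.031 0.043] [0.499 0.069 0.095]
stop_pin 0.68 [166.1, 0.6, 410.6, 95.6] 13866 [0.545 0.02  0.035] [ 0.504 -0.074  0.031] [0.57  0.129 0.079]
stop_pin 0.65 [236.0, 164.0, 251.3, 183.6] 215 [0.413 0.08  0.031] [0.405 0.076 0.016] [0.418 0.088 0.046]
tray 0.64 [162.2, 2.6, 411.4, 95.0] 13747 [0.545 0.02  0.035] [ 0.506 -0.074  0.031] [0.57  0.129 0.079]
push_face 0.94 [165.1, 0.8, 413.4, 97.2] 13715 [0.545 0.02  0.035] [ 0.504 -0.074  0.032] [0.57  0.129 0.079]
push_face 0.66 [235.3, 163.8, 250.4, 184.6] 222 [0.413 0.08  0.029] [0.405 0.075 0.016] [0.418 0.088 0.046]
bar top 1005 [0.4437 0.0497 0.0929] ((442.8712463378906, 50.23389434814453), (16.098623275756836, 45.6287727355957), 86.78021240234375)
red 494 [0.4835 0.0469 0.045 ] ((482.7049560546875, 47.39915084838867), (11.13634967803955, 38.29970169067383), 86.17009735107422)
tab top 425 [ 0.5438 -0.0711  0.0795] ((543.7493896484375, -71.45012664794922), (12.392180442810059, 19.2498779296875), 88.07748413085938)
trayplate 12992 [0.5443 0.0253 0.0347] ((532.4288330078125, -13.666549682617188), (84.82575225830078, 389.6162414550781), 0.003436302300542593)
```

View pics/w0.png

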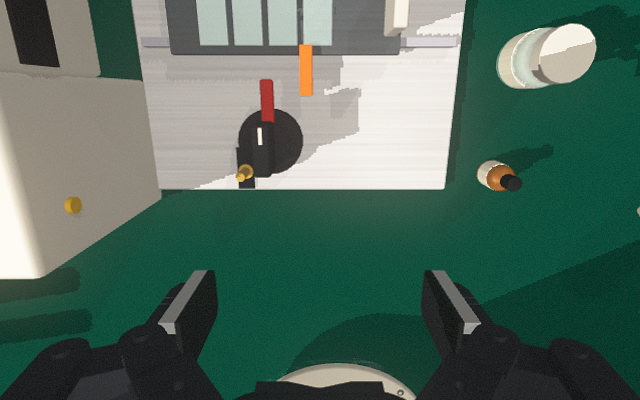

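The bar centre is (0.443, 0.050) and its yaw is 86.8°. It measures 46 x 16 mm, as given. The pin at pixel (244,173) is near (0.413, 0.081), 44 mm from the knob axis, so I expect the stop at about 2.16 rad.

Call:
{"fn": "apply_moves", "kwargs": {
  "moves": [
    {"dx":0.031,"dy":-0.049,"dz":0.02,"ax":0,"ay":0,"az":0,"hand":0},
    {"dx":0.031,"dy":-0.049,"dz":0.06,"ax":0,"ay":0,"az":0,"hand":0},
    {"dx":0.031,"dy":-0.049,"dz":0.1,"ax":0,"ay":0,"az":0,"hand":0},
    {"dx":0.031,"dy":-0.049,"dz":0.13,"ax":0,"ay":0,"az":0,"hand":0},
    {"dx":0.031,"dy":-0.049,"dz":0.16,"ax":0,"ay":0,"az":0,"hand":0},
    {"dx":0.031,"dy":-0.049,"dz":0.18,"ax":0,"ay":0,"az":0,"hand":0},
    {"dx":0.031,"dy":-0.049,"dz":0.187,"ax":0,"ay":0,"az":0,"hand":0},
    {"dx":0.031,"dy":-0.049,"dz":0.187,"ax":0,"ay":0,"az":0,"hand":0},
    {"dx":0.031,"dy":-0.049,"dz":0.187,"ax":0,"ay":0,"az":0,"hand":0}
  ]
}}

```text
clock: 3.95
position: [0.4434, 0.0466, 0.065]
ee_rot: [1.0, -0.029, 0.0, 0.0]
wrist_force: [-0.2, -0.3, -0.7]
width: 0.0855
grip_force: 0.0
```

Call:
{"fn": "apply_moves", "kwargs": {
  "moves": [
    {"dx":0,"dy":-0.0035,"dz":0,"ax":0,"ay":0,"az":0,"hand":0.5},
    {"dx":0,"dy":-0.0035,"dz":0,"ax":0,"ay":0,"az":0,"hand":1},
    {"dx":0,"dy":-0.0035,"dz":0,"ax":0,"ay":0,"az":0,"hand":1},
    {"dx":0,"dy":-0.0035,"dz":0,"ax":0,"ay":0,"az":0,"hand":1},
    {"dx":0,"dy":-0.0035,"dz":0,"ax":0,"ay":0,"az":0,"hand":1},
    {"dx":0,"dy":-0.0035,"dz":0,"ax":0,"ay":0,"az":0,"hand":1},
    {"dx":0,"dy":-0.0035,"dz":0,"ax":0,"ay":0,"az":0,"hand":1},
    {"dx":0,"dy":-0.0035,"dz":0,"ax":0,"ay":0,"az":0,"hand":1}
  ],
  "squeeze": 80
}}

```text
clock: 4.75
position: [0.4432, 0.0507, 0.0646]
ee_rot: [1.0, -0.028, 0.0, 0.0]
wrist_force: [-1.1, -0.6, 10.6]
width: 0.0152
grip_force: 77.8
```

```bash
python3 -c "
from h import *
s=get_state();print({k:np.round(s[k],3) for k in ('joint_positions','wrist_force','ft_torque','width','grip_force','position')})"
```

```text
{'joint_positions': array([-0.02 ,  0.519,  1.954, -0.   ,  0.668,  1.607]), 'wrist_force': array([-1.122, -0.641, 10.566]), 'ft_torque': array([-0.184,  0.278,  0.034]), 'width': np.float64(0.015), 'grip_force': np.float64(77.792), 'position': array([0.443, 0.051, 0.065])}
```

Call:
{"fn": "apply_moves", "kwargs": {
  "moves": [
    {"dx":0,"dy":0,"dz":0,"ax":0,"ay":0,"az":-0.05,"hand":1},
    {"dx":0,"dy":0,"dz":0,"ax":0,"ay":0,"az":-0.1,"hand":1},
    {"dx":0,"dy":0,"dz":0,"ax":0,"ay":0,"az":-0.15,"hand":1},
    {"dx":0,"dy":0,"dz":0,"ax":0,"ay":0,"az":-0.2,"hand":1},
    {"dx":0,"dy":0,"dz":0,"ax":0,"ay":0,"az":-0.25,"hand":1},
    {"dx":0,"dy":0,"dz":0,"ax":0,"ay":0,"az":-0.3,"hand":1},
    {"dx":0,"dy":0,"dz":0,"ax":0,"ay":0,"az":-0.35,"hand":1},
    {"dx":0,"dy":0,"dz":0,"ax":0,"ay":0,"az":-0.4,"hand":1},
    {"dx":0,"dy":0,"dz":0,"ax":0,"ay":0,"az":-0.5,"hand":1},
    {"dx":0,"dy":0,"dz":0,"ax":0,"ay":0,"az":-0.6,"hand":1},
    {"dx":0,"dy":0,"dz":0,"ax":0,"ay":0,"az":-0.7,"hand":1},
    {"dx":0,"dy":0,"dz":0,"ax":0,"ay":0,"az":-0.8,"hand":1}
  ]
}}

```text
clock: 5.95
position: [0.443, 0.051, 0.0646]
ee_rot: [0.931, 0.365, 0.0, -0.0]
wrist_force: [-2.5, 5.6, 11.3]
width: 0.015
grip_force: 78.4
```

```bash
cat > st.py <<'E'
from h import *
s=get_state();q=s['ee_rot'];print({k:np.round(s[k],3) for k in ('clock','joint_positions','wrist_force','ft_torque','width','grip_force','position')},'heading',2*np.arctan2(q[1],q[0]))
E
python3 st.py
```

```text
{'clock': np.float64(5.95), 'joint_positions': array([-2.000e-02,  5.190e-01,  1.954e+00,  1.000e-03,  6.680e-01,
        8.030e-01]), 'wrist_force': array([-2.519,  5.587, 11.329]), 'ft_torque': array([ 1.015,  0.45 , -0.038]), 'width': np.float64(0.015), 'grip_force': np.float64(78.375), 'position': array([0.443, 0.051, 0.065])} heading 0.7476854197626758
```

Call:
{"fn": "apply_moves", "kwargs": {
  "moves": [
    {"dx":0,"dy":0,"dz":0,"ax":0,"ay":0,"az":-0.1,"hand":1},
    {"dx":0,"dy":0,"dz":0,"ax":0,"ay":0,"az":-0.2,"hand":1},
    {"dx":0,"dy":0,"dz":0,"ax":0,"ay":0,"az":-0.3,"hand":1},
    {"dx":0,"dy":0,"dz":0,"ax":0,"ay":0,"az":-0.4,"hand":1},
    {"dx":0,"dy":0,"dz":0,"ax":0,"ay":0,"az":-0.5,"hand":1},
    {"dx":0,"dy":0,"dz":0,"ax":0,"ay":0,"az":-0.6,"hand":1},
    {"dx":0,"dy":0,"dz":0,"ax":0,"ay":0,"az":-0.7,"hand":1},
    {"dx":0,"dy":0,"dz":0,"ax":0,"ay":0,"az":-0.8,"hand":1},
    {"dx":0,"dy":0,"dz":0,"ax":0,"ay":0,"az":-0.9,"hand":1},
    {"dx":0,"dy":0,"dz":0,"ax":0,"ay":0,"az":-0.95,"hand":1}
  ]
}}

```text
clock: 6.95
position: [0.4424, 0.0512, 0.0646]
ee_rot: [0.661, 0.75, -0.0, -0.001]
wrist_force: [-4.7, 7.0, 14.9]
width: 0.0147
grip_force: 78.8
```

```bash
python3 st.py
```

```text
{'clock': np.float64(6.95), 'joint_positions': array([-2.000e-02,  5.190e-01,  1.955e+00,  1.000e-03,  6.690e-01,
       -1.470e-01]), 'wrist_force': array([-4.709,  7.01 , 14.887]), 'ft_torque': array([ 1.297,  0.854, -0.051]), 'width': np.float64(0.015), 'grip_force': np.float64(78.806), 'position': array([0.442, 0.051, 0.065])} heading 1.6976219084034307
```

```bash
python3 - <<'E'
from h import *
c=get_calibration('wrist');im,d=read_camera('wrist')
cv2.imwrite('pics/w1.png',im[...,::-1])
r=regions_of('wrist','stop_pin');[print(x['score'],x['bbox']) for x in r[:3]]
P,u,v=pts(c,d,np.ones(d.shape,bool));hsv=cv2.cvtColor(im,cv2.COLOR_RGB2HSV)[v,u]
m=(abs(P[:,0]-.443)<.08)&(abs(P[:,1]-.05)<.08)&(P[:,2]>.03)&(P[:,2]<.05)
red=m&((hsv[:,0]<6)|(hsv[:,0]>172))&(hsv[:,1]>150)&(hsv[:,2]>50)
Q=P[red];print(len(Q),cv2.minAreaRect(Q[:,:2].astype(np.float32)*1000))
for x in r[:2]:
    Q,_,_=pts(c,d,x['mask']);Q=Q[(Q[:,2]>.040)&(Q[:,2]<.05)];print(len(Q),Q.mean(0),Q.min(0),Q.max(0))
E
```

```text
0.89 [252.4, 162.6, 284.9, 200.3]
2051 ((438.0041198730469, 87.40553283691406), (12.014325141906738, 44.366172790527344), 6.539778709411621)
354 [0.41130413 0.08243144 0.04490622] [0.40611716 0.0769369  0.04002632] [0.41594514 0.08690619 0.04690037]
```

View pics/w1.png

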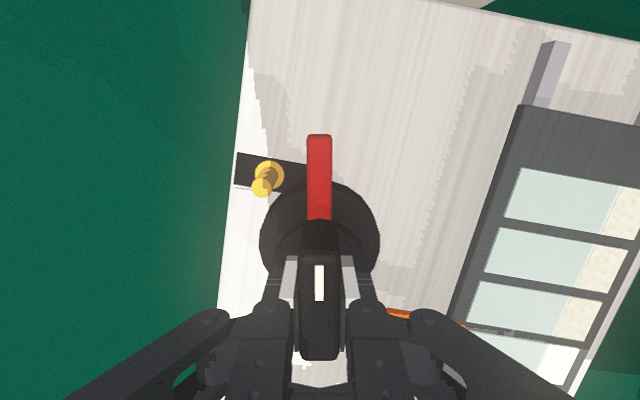

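The picture shows the red arm at (319,175) with the brass pin at (268,175) to its left, about 0.40 rad ahead. I'll approach by 0.33, then creep.

Call:
{"fn": "apply_moves", "kwargs": {
  "moves": [
    {"dx":0,"dy":0,"dz":0,"ax":0,"ay":0,"az":-0.06,"hand":1},
    {"dx":0,"dy":0,"dz":0,"ax":0,"ay":0,"az":-0.12,"hand":1},
    {"dx":0,"dy":0,"dz":0,"ax":0,"ay":0,"az":-0.18,"hand":1},
    {"dx":0,"dy":0,"dz":0,"ax":0,"ay":0,"az":-0.23,"hand":1},
    {"dx":0,"dy":0,"dz":0,"ax":0,"ay":0,"az":-0.27,"hand":1},
    {"dx":0,"dy":0,"dz":0,"ax":0,"ay":0,"az":-0.3,"hand":1},
    {"dx":0,"dy":0,"dz":0,"ax":0,"ay":0,"az":-0.31,"hand":1},
    {"dx":0,"dy":0,"dz":0,"ax":0,"ay":0,"az":-0.31,"hand":1}
  ]
}}

```text
clock: 7.85
position: [0.4422, 0.0511, 0.0646]
ee_rot: [0.539, 0.843, -0.0, -0.001]
wrist_force: [-6.1, 7.6, 15.7]
width: 0.0147
grip_force: 78.9
```

```bash
cat >> st.py <<'E'
c=get_calibration('wrist');im,d=read_camera('wrist')
P,u,v=pts(c,d,np.ones(d.shape,bool));hsv=cv2.cvtColor(im,cv2.COLOR_RGB2HSV)[v,u]
m=(abs(P[:,0]-.443)<.08)&(abs(P[:,1]-.05)<.08)&(P[:,2]>.04)&(P[:,2]<.05)
red=m&((hsv[:,0]<6)|(hsv[:,0]>172))&(hsv[:,1]>150)&(hsv[:,2]>50)
(ce,sz,a)=cv2.minAreaRect(P[red][:,:2].astype(np.float32)*1000);th=np.deg2rad(a+90)
r=regions_of('wrist','stop_pin')
if r:
    Q,_,_=pts(c,d,r[0]['mask']);Q=Q[(Q[:,2]>.040)&(Q[:,2]<.05)];pin=Q.mean(0)*1000
    print('pin',r[0]['score'],pin,'arm',ce,sz,a,'gap mm',np.dot(pin[:2]-ce,[-np.sin(th),np.cos(th)])-11)
E
python3 st.py
```

```text
{'clock': np.float64(7.85), 'joint_positions': array([-2.000e-02,  5.190e-01,  1.955e+00,  1.000e-03,  6.690e-01,
       -4.540e-01]), 'wrist_force': array([-6.065,  7.629, 15.729]), 'ft_torque': array([1.147, 0.971, 0.014]), 'width': np.float64(0.015), 'grip_force': np.float64(78.932), 'position': array([0.442, 0.051, 0.065])} heading 2.004100812939445
pin 0.84 [410.91801403  82.28455236  45.0089497 ] arm (425.98724365234375, 86.00944519042969) (11.553446769714355, 40.530784606933594) 25.356801986694336 gap mm 4.212636439985413
```

Call:
{"fn": "apply_moves", "kwargs": {
  "moves": [
    {"dx":0,"dy":0,"dz":0,"ax":0,"ay":0,"az":-0.02,"hand":1},
    {"dx":0,"dy":0,"dz":0,"ax":0,"ay":0,"az":-0.035,"hand":1},
    {"dx":0,"dy":0,"dz":0,"ax":0,"ay":0,"az":-0.045,"hand":1},
    {"dx":0,"dy":0,"dz":0,"ax":0,"ay":0,"az":-0.055,"hand":1},
    {"dx":0,"dy":0,"dz":0,"ax":0,"ay":0,"az":-0.06,"hand":1},
    {"dx":0,"dy":0,"dz":0,"ax":0,"ay":0,"az":-0.06,"hand":1}
  ]
}}

```text
clock: 8.55
position: [0.4422, 0.0511, 0.0645]
ee_rot: [0.513, 0.858, -0.0, -0.001]
wrist_force: [-5.9, 5.9, 13.9]
width: 0.0149
grip_force: 78.9
```

```bash
python3 st.py
```

```text
{'clock': np.float64(8.55), 'joint_positions': array([-2.000e-02,  5.190e-01,  1.955e+00,  1.000e-03,  6.690e-01,
       -5.130e-01]), 'wrist_force': array([-5.949,  5.923, 13.892]), 'ft_torque': array([1.108, 0.933, 0.01 ]), 'width': np.float64(0.015), 'grip_force': np.float64(78.945), 'position': array([0.442, 0.051, 0.065])} heading 2.063833147668724
pin 0.88 [410.88908466  82.15015516  44.93781972] arm (423.8905334472656, 84.92385864257812) (11.547981262207031, 40.60356903076172) 28.688650131225586 gap mm 1.7369231207266491
```

Call:
{"fn": "apply_moves", "kwargs": {
  "moves": [
    {"dx":0,"dy":0,"dz":0,"ax":0,"ay":0,"az":-0.01,"hand":1},
    {"dx":0,"dy":0,"dz":0,"ax":0,"ay":0,"az":-0.02,"hand":1},
    {"dx":0,"dy":0,"dz":0,"ax":0,"ay":0,"az":-0.02,"hand":1}
  ]
}}

```text
clock: 8.95
position: [0.4422, 0.0511, 0.0646]
ee_rot: [0.504, 0.863, -0.0, -0.001]
wrist_force: [-4.9, 6.9, 15.3]
width: 0.0148
grip_force: 79.0
```

```bash
python3 st.py
```

```text
{'clock': np.float64(8.95), 'joint_positions': array([-2.000e-02,  5.190e-01,  1.955e+00,  1.000e-03,  6.690e-01,
       -5.340e-01]), 'wrist_force': array([-4.899,  6.866, 15.337]), 'ft_torque': array([1.14 , 1.02 , 0.038]), 'width': np.float64(0.015), 'grip_force': np.float64(78.957), 'position': array([0.442, 0.051, 0.065])} heading 2.0840332771361614
pin 0.94 [410.85519506  82.38885738  44.99832174] arm (423.1453552246094, 84.55084228515625) (11.566365242004395, 40.62589645385742) 29.96063232421875 gap mm 0.7275163862890928
```

Call:
{"fn": "apply_moves", "kwargs": {
  "moves": [
    {"dx":0,"dy":0,"dz":0,"ax":0,"ay":0,"az":-0.005,"hand":1},
    {"dx":0,"dy":0,"dz":0,"ax":0,"ay":0,"az":-0.01,"hand":1},
    {"dx":0,"dy":0,"dz":0,"ax":0,"ay":0,"az":-0.01,"hand":1}
  ]
}}

```text
clock: 9.35
position: [0.4422, 0.0511, 0.0646]
ee_rot: [0.5, 0.866, -0.0, -0.001]
wrist_force: [-4.9, 6.2, 14.3]
width: 0.0151
grip_force: 79.0
```

```bash
cat > s2.py <<'E'
from h import *
s=get_state();q=s['ee_rot'];print(s['clock'],np.round(s['wrist_force'],2),np.round(s['ft_torque'],3),'heading',round(2*np.arctan2(q[1],q[0]),4),s['position'])
E
python3 s2.py
```

```text
9.35 [-4.91  6.24 14.27] [1.016 0.944 0.014] heading 2.0938 [0.44218822 0.05113912 0.06456174]
```

Call:
{"fn": "apply_moves", "kwargs": {
  "moves": [
    {"dx":0,"dy":0,"dz":0,"ax":0,"ay":0,"az":-0.004,"hand":1},
    {"dx":0,"dy":0,"dz":0,"ax":0,"ay":0,"az":-0.008,"hand":1},
    {"dx":0,"dy":0,"dz":0,"ax":0,"ay":0,"az":-0.008,"hand":1}
  ]
}}

```text
clock: 9.65
position: [0.4422, 0.0511, 0.0646]
ee_rot: [0.497, 0.868, -0.0, -0.001]
wrist_force: [-5.6, 5.9, 16.2]
width: 0.0146
grip_force: 79.0
```

```bash
python3 s2.py
```

```text
9.65 [-5.65  5.89 16.23] [1.107 0.985 0.067] heading 2.1019 [0.44217252 0.05112655 0.06456426]
```

Call:
{"fn": "apply_moves", "kwargs": {
  "moves": [
    {"dx":0,"dy":0,"dz":0,"ax":0,"ay":0,"az":-0.004,"hand":1},
    {"dx":0,"dy":0,"dz":0,"ax":0,"ay":0,"az":-0.008,"hand":1},
    {"dx":0,"dy":0,"dz":0,"ax":0,"ay":0,"az":-0.008,"hand":1}
  ]
}}

```text
clock: 9.95
position: [0.4422, 0.0512, 0.0646]
ee_rot: [0.493, 0.87, -0.0, -0.001]
wrist_force: [-5.7, 6.5, 15.5]
width: 0.0146
grip_force: 79.0
```

```bash
python3 st.py
```

```text
{'clock': np.float64(9.95), 'joint_positions': array([-2.000e-02,  5.190e-01,  1.955e+00,  1.000e-03,  6.690e-01,
       -5.590e-01]), 'wrist_force': array([-5.67 ,  6.494, 15.522]), 'ft_torque': array([ 1.065,  0.975, -0.083]), 'width': np.float64(0.015), 'grip_force': np.float64(78.986), 'position': array([0.442, 0.051, 0.065])} heading 2.109718562194083
pin 0.82 [410.56667765  82.1692395   45.02098042] arm (422.46435546875, 84.21894073486328) (11.668416976928711, 40.28190994262695) 30.45157241821289 gap mm 0.29529528389195825
```

Call:
{"fn": "apply_moves", "kwargs": {
  "moves": [
    {"dx":0,"dy":0,"dz":0,"ax":0,"ay":0,"az":-0.004,"hand":1},
    {"dx":0,"dy":0,"dz":0,"ax":0,"ay":0,"az":-0.004,"hand":1}
  ]
}}

```text
clock: 10.25
position: [0.4422, 0.0511, 0.0646]
ee_rot: [0.492, 0.871, -0.0, -0.001]
wrist_force: [-6.3, 6.7, 15.5]
width: 0.0149
grip_force: 79.0
```

```bash
python3 st.py
```

```text
{'clock': np.float64(10.25), 'joint_positions': array([-2.000e-02,  5.190e-01,  1.955e+00,  1.000e-03,  6.690e-01,
       -5.630e-01]), 'wrist_force': array([-6.324,  6.744, 15.501]), 'ft_torque': array([ 1.08 ,  1.006, -0.187]), 'width': np.float64(0.015), 'grip_force': np.float64(78.992), 'position': array([0.442, 0.051, 0.065])} heading 2.1135445826066963
pin 0.72 [410.73347859  82.46681504  45.00422429] arm (422.2583312988281, 83.94165802001953) (11.51222038269043, 40.54643630981445) 31.439189910888672 gap mm -0.39779389129704334
```

Call:
{"fn": "apply_moves", "kwargs": {
  "moves": [
    {"dx":0,"dy":0,"dz":0,"ax":0,"ay":0,"az":-0.002,"hand":1},
    {"dx":0,"dy":0,"dz":0,"ax":0,"ay":0,"az":-0.002,"hand":1},
    {"dx":0,"dy":0,"dz":0,"ax":0,"ay":0,"az":-0.002,"hand":1}
  ]
}}

```text
clock: 10.65
position: [0.4422, 0.0511, 0.0646]
ee_rot: [0.491, 0.871, -0.0, -0.001]
wrist_force: [-5.5, 6.9, 15.3]
width: 0.0146
grip_force: 79.0
```

```bash
python3 s2.py
```

```text
10.65 [-5.52  6.89 15.31] [ 1.07   1.011 -0.228] heading 2.1153 [0.44222029 0.05113325 0.06458589]
```

Call:
{"fn": "apply_moves", "kwargs": {
  "moves": [
    {"dx":0,"dy":0,"dz":0,"ax":0,"ay":0,"az":-0.002,"hand":1},
    {"dx":0,"dy":0,"dz":0,"ax":0,"ay":0,"az":-0.002,"hand":1},
    {"dx":0,"dy":0,"dz":0,"ax":0,"ay":0,"az":-0.002,"hand":1}
  ]
}}

```text
clock: 10.95
position: [0.4422, 0.0512, 0.0646]
ee_rot: [0.49, 0.872, 0.0, -0.001]
wrist_force: [-6.3, 6.7, 15.7]
width: 0.0151
grip_force: 79.0
```

```bash
python3 s2.py
```

```text
10.95 [-6.32  6.7  15.73] [ 1.115  0.999 -0.407] heading 2.1173 [0.44222175 0.05116013 0.06458518]
```

Call:
{"fn": "apply_moves", "kwargs": {
  "moves": [
    {"dx":0,"dy":0,"dz":0,"ax":0,"ay":0,"az":0,"hand":0.6},
    {"dx":0,"dy":0,"dz":0,"ax":0,"ay":0,"az":0,"hand":0.4},
    {"dx":0,"dy":0,"dz":0,"ax":0,"ay":0,"az":0,"hand":0.4},
    {"dx":0,"dy":0,"dz":0,"ax":0,"ay":0,"az":0,"hand":0.4},
    {"dx":0,"dy":0,"dz":-0.03,"ax":0,"ay":0,"az":0,"hand":0.4},
    {"dx":0,"dy":0,"dz":-0.07,"ax":0,"ay":0,"az":0,"hand":0.4},
    {"dx":0,"dy":0,"dz":-0.12,"ax":0,"ay":0,"az":0,"hand":0.4},
    {"dx":0,"dy":0,"dz":-0.15,"ax":0,"ay":0,"az":0,"hand":0.4},
    {"dx":0,"dy":0,"dz":-0.15,"ax":0,"ay":0,"az":0,"hand":0.4}
  ]
}}

```text
clock: 11.85
position: [0.4451, 0.0507, 0.218]
ee_rot: [0.49, 0.872, 0.002, 0.003]
wrist_force: [-0.1, 0.4, -1.5]
width: 0.0511
grip_force: 0.0
```

```bash
python3 st.py; python3 - <<'E'
from h import *
im,d=read_camera('top');c=get_calibration('top');P,u,v=pts(c,d,np.ones(d.shape,bool))
m=(P[:,2]>.07)&(P[:,2]<.087)&(abs(P[:,0]-.56)<.05)&(P[:,1]<-.05)&(P[:,1]>-.1);Q=P[m]
print(len(Q),cv2.minAreaRect(Q[:,:2].astype(np.float32)*1000),Q[:,2].mean())
cv2.imwrite('pics/t1.png',cv2.resize(im[150:290,180:340,::-1],None,fx=4,fy=4))
E
```

```text
{'clock': np.float64(11.85), 'joint_positions': array([-0.02 ,  0.26 ,  1.784, -0.   ,  1.091, -0.567]), 'wrist_force': array([-0.078,  0.385, -1.472]), 'ft_torque': array([ 0.032,  0.032, -0.01 ]), 'width': np.float64(0.051), 'grip_force': np.float64(0.0), 'position': array([0.445, 0.051, 0.218])} heading 2.1178209131347416
pin 0.77 [410.89826004  81.62725593  45.15656709] arm (422.1298828125, 84.29019165039062) (11.605350494384766, 39.192893981933594) 30.950199127197266 gap mm 0.0019329237921734688
113 ((560.440673828125, -72.60934448242188), (54.59658432006836, 12.152070045471191), 0.8256642818450928) 0.07935843020598023
```

View pics/t1.png

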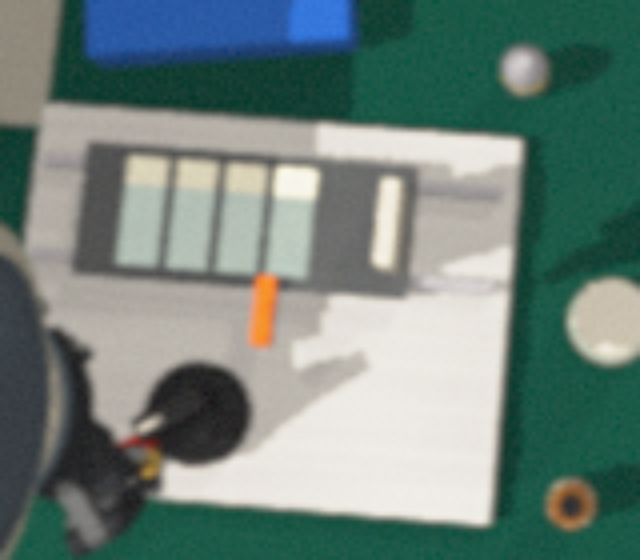

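The lock arm is open and resting at the pin; the orange lug at (262,312) has not moved. The white tab at (387,222) is centred at (0.560, -0.073). I'll now shut the fingers and go behind the tab.

Call:
{"fn": "apply_moves", "kwargs": {
  "moves": [
    {"dx":-0.205,"dy":0.008,"dz":0,"ax":0,"ay":0,"az":0.603,"hand":1},
    {"dx":-0.205,"dy":0.008,"dz":0,"ax":0,"ay":0,"az":0.603,"hand":1},
    {"dx":-0.205,"dy":0.008,"dz":0,"ax":0,"ay":0,"az":0.603,"hand":1},
    {"dx":-0.205,"dy":0.008,"dz":0,"ax":0,"ay":0,"az":0.603,"hand":1},
    {"dx":-0.205,"dy":0.008,"dz":0,"ax":0,"ay":0,"az":0.603,"hand":1},
    {"dx":-0.205,"dy":0.008,"dz":0,"ax":0,"ay":0,"az":0.603,"hand":1},
    {"dx":-0.205,"dy":0.008,"dz":0,"ax":0,"ay":0,"az":0.603,"hand":1},
    {"dx":-0.205,"dy":0.008,"dz":0,"ax":0,"ay":0,"az":0.603,"hand":1},
    {"dx":-0.205,"dy":0.008,"dz":0,"ax":0,"ay":0,"az":0.603,"hand":1},
    {"dx":-0.205,"dy":0.008,"dz":0,"ax":0,"ay":0,"az":0.603,"hand":1}
  ],
  "squeeze": 20
}}

```text
clock: 13.0
position: [0.5563, -0.1195, 0.2145]
ee_rot: [0.726, 0.687, 0.0, 0.0]
wrist_force: [0.2, 0.4, -0.5]
width: -0.0001
grip_force: 0.0
```

```bash
python3 - <<'E'
from h import *
s=get_state();q=s['ee_rot'];print(s['position'],2*np.arctan2(q[1],q[0]),s['width'])
c=get_calibration('wrist');im,d=read_camera('wrist')
P,u,v=pts(c,d,np.ones(d.shape,bool))
m=(P[:,2]>.076)&(P[:,2]<.087)&(abs(P[:,0]-.56)<.05)&(P[:,1]<-.05)&(P[:,1]>-.1);Q=P[m]
print(len(Q),cv2.minAreaRect(Q[:,:2].astype(np.float32)*1000),Q[:,2].mean())
m=(P[:,2]>.030)&(P[:,2]<.039)&(abs(P[:,0]-.56)<.06)&(abs(P[:,1])<.15);Q=P[m]
print(len(Q),cv2.minAreaRect(Q[:,:2].astype(np.float32)*1000),Q[:,2].mean())
cv2.imwrite('pics/w2.png',im[...,::-1])
E
```

```text
[ 0.55630912 -0.11952917  0.21445337] 1.5159741877448665 -5.852967464603721e-05
1136 ((561.3847045898438, -72.18589782714844), (11.683513641357422, 55.380733489990234), 86.79850769042969) 0.07964235986593868
12732 ((552.9331665039062, -26.018802642822266), (110.80142211914062, 108.67372131347656), 86.9285888671875) 0.03440766792127227
```

View pics/w2.png

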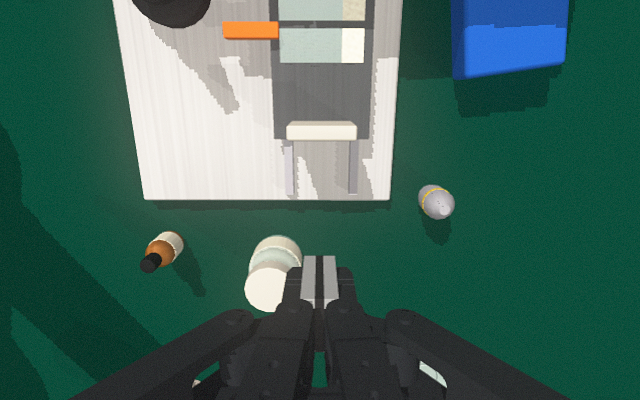

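The tab shows at (321,131), in line with the shut fingers. The jar stands clear behind.

Call:
{"fn": "apply_moves", "kwargs": {
  "moves": [
    {"dx":0,"dy":0.0025,"dz":0.04,"ax":0,"ay":0,"az":0,"hand":1},
    {"dx":0,"dy":0.0025,"dz":0.08,"ax":0,"ay":0,"az":0,"hand":1},
    {"dx":0,"dy":0.0025,"dz":0.12,"ax":0,"ay":0,"az":0,"hand":1},
    {"dx":0,"dy":0.0025,"dz":0.15,"ax":0,"ay":0,"az":0,"hand":1},
    {"dx":0,"dy":0.0025,"dz":0.162,"ax":0,"ay":0,"az":0,"hand":1},
    {"dx":0,"dy":0.0025,"dz":0.162,"ax":0,"ay":0,"az":0,"hand":1},
    {"dx":0.01,"dy":0.0025,"dz":0.162,"ax":0,"ay":0,"az":0,"hand":1},
    {"dx":0.02,"dy":0.0025,"dz":0.162,"ax":0,"ay":0,"az":0,"hand":1},
    {"dx":0.024,"dy":0.0025,"dz":0.162,"ax":0,"ay":0,"az":0,"hand":1}
  ]
}}

```text
clock: 13.95
position: [0.561, -0.0952, 0.0536]
ee_rot: [0.726, 0.687, 0.001, 0.001]
wrist_force: [0.2, -0.4, 0.6]
width: 0.0003
grip_force: 0.0
```

```bash
python3 s2.py
```

```text
13.95 [ 0.17 -0.44  0.58] [-0.012 -0.016 -0.007] heading 1.5156 [ 0.56102788 -0.09515722  0.05358069]
```

Call:
{"fn": "apply_moves", "kwargs": {
  "moves": [
    {"dx":0.003,"dy":0,"dz":0,"ax":0,"ay":0,"az":0,"hand":1},
    {"dx":0.006,"dy":0,"dz":0,"ax":0,"ay":0,"az":0,"hand":1},
    {"dx":0.011,"dy":0,"dz":0,"ax":0,"ay":0,"az":0,"hand":1},
    {"dx":0.018,"dy":0,"dz":0,"ax":0,"ay":0,"az":0,"hand":1},
    {"dx":0.026,"dy":0,"dz":0,"ax":0,"ay":0,"az":0,"hand":1},
    {"dx":0.034,"dy":0,"dz":0,"ax":0,"ay":0,"az":0,"hand":1},
    {"dx":0.042,"dy":0,"dz":0,"ax":0,"ay":0,"az":0,"hand":1},
    {"dx":0.05,"dy":0,"dz":0,"ax":0,"ay":0,"az":0,"hand":1},
    {"dx":0.058,"dy":0,"dz":0,"ax":0,"ay":0,"az":0,"hand":1},
    {"dx":0.064,"dy":0,"dz":0,"ax":0,"ay":0,"az":0,"hand":1},
    {"dx":0.068,"dy":0,"dz":0,"ax":0,"ay":0,"az":0,"hand":1},
    {"dx":0.07,"dy":0,"dz":0,"ax":0,"ay":0,"az":0,"hand":1}
  ]
}}

```text
clock: 15.15
position: [0.5642, -0.0261, 0.0522]
ee_rot: [0.727, 0.687, -0.0, -0.0]
wrist_force: [1.7, -1.3, -0.1]
width: 0.0
grip_force: 1.1
```

```bash
python3 s2.py
```

```text
15.15 [ 1.67 -1.31 -0.12] [-0.366 -0.124 -0.013] heading 1.5151 [ 0.56424408 -0.02608494  0.05222   ]
```

Call:
{"fn": "apply_moves", "kwargs": {
  "moves": [
    {"dx":0.004,"dy":0,"dz":0,"ax":0,"ay":0,"az":0,"hand":1},
    {"dx":0.009,"dy":0,"dz":0,"ax":0,"ay":0,"az":0,"hand":1},
    {"dx":0.014,"dy":0,"dz":0,"ax":0,"ay":0,"az":0,"hand":1},
    {"dx":0.018,"dy":0,"dz":0,"ax":0,"ay":0,"az":0,"hand":1},
    {"dx":0.021,"dy":0,"dz":0,"ax":0,"ay":0,"az":0,"hand":1},
    {"dx":0.023,"dy":0,"dz":0,"ax":0,"ay":0,"az":0,"hand":1},
    {"dx":0.023,"dy":0,"dz":0,"ax":0,"ay":0,"az":0,"hand":1}
  ]
}}

```text
clock: 15.85
position: [0.5655, -0.0032, 0.0522]
ee_rot: [0.727, 0.687, -0.0, -0.0]
wrist_force: [-0.2, 0.2, 0.3]
width: 0.0001
grip_force: 0.0
```

Call:
{"fn": "apply_moves", "kwargs": {
  "moves": [
    {"dx":0.001,"dy":0,"dz":0,"ax":0,"ay":0,"az":0,"hand":1},
    {"dx":0.002,"dy":0,"dz":0,"ax":0,"ay":0,"az":0,"hand":1}
  ]
}}

```text
clock: 16.05
position: [0.5656, -0.0017, 0.0522]
ee_rot: [0.727, 0.687, -0.0, -0.0]
wrist_force: [-0.1, -2.0, -0.6]
width: 0.0005
grip_force: 1.0
```

```bash
python3 s2.py; python3 - <<'E'
from h import *
im,d=read_camera('top');c=get_calibration('top')
P,u,v=pts(c,d,np.ones(d.shape,bool))
lug=cv2.cvtColor(im,cv2.COLOR_RGB2HSV)[v,u];m=(lug[:,0]>6)&(lug[:,0]<16)&(lug[:,1]>180)&(abs(P[:,0]-.5)<.05)&(abs(P[:,1])<.15)&(P[:,2]>.03)
print('lug',m.sum(),P[m].mean(0))
E
```

```text
16.05 [-0.08 -2.   -0.61] [-0.296  0.107  0.   ] heading 1.5147 [ 0.56555766 -0.00165287  0.05223919]
lug 2 [0.53100816 0.09548172 0.04073158]
```

Call:
{"fn": "apply_moves", "kwargs": {
  "moves": [
    {"dx":0.001,"dy":0,"dz":0,"ax":0,"ay":0,"az":0,"hand":1},
    {"dx":0.002,"dy":0,"dz":0,"ax":0,"ay":0,"az":0,"hand":1}
  ]
}}

```text
clock: 16.3
position: [0.5657, 0.0004, 0.0522]
ee_rot: [0.727, 0.687, -0.0, -0.0]
wrist_force: [-1.7, -2.1, 0.1]
width: -0.0
grip_force: 1.0
```

Call:
{"fn": "apply_moves", "kwargs": {
  "moves": [
    {"dx":0.001,"dy":0,"dz":0,"ax":0,"ay":0,"az":0,"hand":1},
    {"dx":0.002,"dy":0,"dz":0,"ax":0,"ay":0,"az":0,"hand":1}
  ]
}}

```text
clock: 16.5
position: [0.5658, 0.0026, 0.0522]
ee_rot: [0.727, 0.687, -0.0, -0.0]
wrist_force: [-1.0, -2.8, -0.3]
width: -0.0001
grip_force: 1.0
```

Call:
{"fn": "apply_moves", "kwargs": {
  "moves": [
    {"dx":0.001,"dy":0,"dz":0,"ax":0,"ay":0,"az":0,"hand":1},
    {"dx":0.0015,"dy":0,"dz":0,"ax":0,"ay":0,"az":0,"hand":1}
  ]
}}

```text
clock: 16.7
position: [0.566, 0.0041, 0.0522]
ee_rot: [0.727, 0.687, -0.0, -0.0]
wrist_force: [-1.1, -2.1, -0.4]
width: 0.0
grip_force: 1.0
```

Call:
{"fn": "apply_moves", "kwargs": {
  "moves": [
    {"dx":0.001,"dy":0,"dz":0,"ax":0,"ay":0,"az":0,"hand":1},
    {"dx":0.002,"dy":0,"dz":0,"ax":0,"ay":0,"az":0,"hand":1}
  ]
}}

```text
clock: 16.9
position: [0.5661, 0.006, 0.0523]
ee_rot: [0.727, 0.687, -0.0, -0.0]
wrist_force: [-1.8, -1.8, 0.4]
width: -0.0005
grip_force: 1.0
```

Call:
{"fn": "apply_moves", "kwargs": {
  "moves": [
    {"dx":0.001,"dy":0,"dz":0,"ax":0,"ay":0,"az":0,"hand":1},
    {"dx":0.002,"dy":0,"dz":0,"ax":0,"ay":0,"az":0,"hand":1}
  ]
}}

```text
clock: 17.1
position: [0.5662, 0.008, 0.0523]
ee_rot: [0.727, 0.687, -0.0, -0.0]
wrist_force: [-1.6, -2.6, -1.0]
width: -0.0004
grip_force: 1.0
```

Call:
{"fn": "apply_moves", "kwargs": {
  "moves": [
    {"dx":0.001,"dy":0,"dz":0,"ax":0,"ay":0,"az":0,"hand":1},
    {"dx":0.002,"dy":0,"dz":0,"ax":0,"ay":0,"az":0,"hand":1}
  ]
}}

```text
clock: 17.3
position: [0.5663, 0.01, 0.0523]
ee_rot: [0.727, 0.687, -0.0, -0.0]
wrist_force: [-1.0, -1.5, -0.4]
width: 0.0006
grip_force: 1.0
```

Call:
{"fn": "apply_moves", "kwargs": {
  "moves": [
    {"dx":0.001,"dy":0,"dz":0,"ax":0,"ay":0,"az":0,"hand":1},
    {"dx":0.002,"dy":0,"dz":0,"ax":0,"ay":0,"az":0,"hand":1}
  ]
}}

```text
clock: 17.5
position: [0.5664, 0.012, 0.0523]
ee_rot: [0.727, 0.687, -0.0, -0.0]
wrist_force: [-1.5, -4.1, -0.9]
width: 0.0003
grip_force: 2.1
```

Call:
{"fn": "apply_moves", "kwargs": {
  "moves": [
    {"dx":0.0005,"dy":0,"dz":0,"ax":0,"ay":0,"az":0,"hand":1},
    {"dx":0.0005,"dy":0,"dz":0,"ax":0,"ay":0,"az":0,"hand":1}
  ]
}}

```text
clock: 17.7
position: [0.5665, 0.0124, 0.0523]
ee_rot: [0.727, 0.687, -0.0, 0.0]
wrist_force: [-1.8, -4.1, -1.2]
width: -0.0002
grip_force: 2.0
```

Call:
{"fn": "apply_moves", "kwargs": {
  "moves": [
    {"dx":0.0005,"dy":0,"dz":0,"ax":0,"ay":0,"az":0,"hand":1},
    {"dx":0.0005,"dy":0,"dz":0,"ax":0,"ay":0,"az":0,"hand":1}
  ]
}}

```text
clock: 17.9
position: [0.5665, 0.0127, 0.0523]
ee_rot: [0.727, 0.687, -0.0, 0.0]
wrist_force: [-2.4, -6.1, -1.4]
width: 0.0002
grip_force: 3.0
```

Call:
{"fn": "apply_moves", "kwargs": {
  "moves": [
    {"dx":0.0004,"dy":0,"dz":0,"ax":0,"ay":0,"az":0,"hand":1},
    {"dx":0.0004,"dy":0,"dz":0,"ax":0,"ay":0,"az":0,"hand":1},
    {"dx":0.0004,"dy":0,"dz":0,"ax":0,"ay":0,"az":0,"hand":1}
  ]
}}

```text
clock: 18.2
position: [0.5665, 0.0129, 0.0523]
ee_rot: [0.727, 0.687, -0.0, 0.0]
wrist_force: [-2.1, -7.9, -0.0]
width: 0.0001
grip_force: 3.8
```

Call:
{"fn": "apply_moves", "kwargs": {
  "moves": [
    {"dx":-0.0015,"dy":0,"dz":0,"ax":0,"ay":0,"az":0,"hand":1},
    {"dx":-0.006,"dy":0,"dz":0,"ax":0,"ay":0,"az":0,"hand":1},
    {"dx":-0.02,"dy":0,"dz":0,"ax":0,"ay":0,"az":0,"hand":1},
    {"dx":-0.04,"dy":0,"dz":0,"ax":0,"ay":0,"az":0,"hand":1},
    {"dx":-0.06,"dy":0,"dz":0,"ax":0,"ay":0,"az":0,"hand":1},
    {"dx":-0.07,"dy":0,"dz":-0.04,"ax":0,"ay":0,"az":0,"hand":1},
    {"dx":-0.07,"dy":0,"dz":-0.08,"ax":0,"ay":0,"az":0,"hand":1},
    {"dx":-0.07,"dy":0,"dz":-0.12,"ax":0,"ay":0,"az":0,"hand":1},
    {"dx":-0.07,"dy":0,"dz":-0.15,"ax":0,"ay":0,"az":0,"hand":1},
    {"dx":-0.07,"dy":0,"dz":-0.15,"ax":0,"ay":0,"az":0,"hand":1}
  ]
}}

```text
clock: 19.2
position: [0.5646, -0.0578, 0.2065]
ee_rot: [0.727, 0.687, 0.002, 0.003]
wrist_force: [0.3, -0.8, -1.1]
width: -0.0003
grip_force: 0.0
```

```bash
python3 - <<'E'
from h import *
s=get_state();print(s['clock'],s['position'],s['wrist_force'])
c=get_calibration('wrist');im,d=read_camera('wrist')
P,u,v=pts(c,d,np.ones(d.shape,bool))
m=(P[:,2]>.076)&(P[:,2]<.087)&(abs(P[:,0]-.566)<.05)&(P[:,1]<.06)&(P[:,1]>0);Q=P[m]
print('tab',len(Q),cv2.minAreaRect(Q[:,:2].astype(np.float32)*1000))
cv2.imwrite('pics/w3.png',im[...,::-1])
E
```

```text
19.2 [ 0.56459656 -0.0578323   0.20648323] [ 0.31884681 -0.84199698 -1.14884969]
tab 1376 ((566.8173217773438, 28.022035598754883), (11.627586364746094, 55.66789245605469), 86.77754211425781)
```

View pics/w3.png

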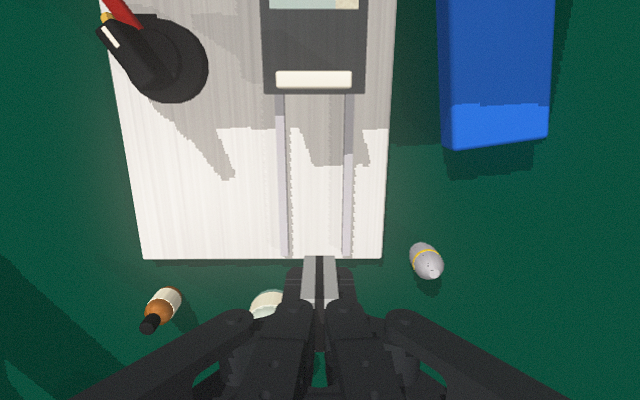

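The tab at (313,79) is in the scanner mouth after about 100 mm of travel. The red arm at (120,10) lies on the pin, and the gripper is clear of everything.

```bash
python3 -c "
from workcell import *
print(finish_job())"
```

```text
the job is handed in; nothing more can be done
None
```

I handed the job in at about 19 s, but the hand-in returned no verdict: the knob is broken loose and its arm rests on the brass pin (last pressed at about 0.4 N m by the wrist reading, the top of the light range). The tray is seated on the inner stop at roughly 6 N, and the gripper is withdrawn and touching nothing.

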